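# Load the paper dispenser

### The job

Load the paper dispenser on the counter, with the fingertips only: push the brown paper roll so that it rolls along the counter and up the dispenser's ramp, and stops lying in the cradle between the two steel rollers. Then push the raised tear bar over so that it comes down and rests on the roll. The roll must roll in and not be lifted, and the tape, scissors, marker and jar round about stay where they are.

Things in the scene. Friction and masses are not known exactly. Their poses are not given: they have to be found in the camera images.
- paper_roll: Brown roll of wrapping paper, diameter 64, length 180 mm, 0.45 kg, white strip on top at the start. Origin mid-length on its axis (32 mm up); y along the axis; x, z turn with it, z up at the start. Starts 220 to 320 mm before the cradle, 10 mm aside and 0.06 rad askew at most. Fingers stroking over its top go twice as far as it does. Pushed from behind it rolls; on the ramp it jams if pushed above mid-height.
- dispenser: Grey sheet-metal counter-top paper dispenser, fixed. Origin on the counter under the middle of the cradle; x = the way the roll goes in, y along its rollers, z up. Side cheeks 34 mm high, inner faces at y = +-109 mm, from x = -45 to 80 mm, mouths flared out in front to x = -72 mm; rear ears 79 mm high carry the tear bar.
- ramp_foot (a point): Middle of the ramp's front edge, on the counter, at dispenser x = -118 mm. The ramp is 196 mm wide and rises at 11 degrees to 16 mm at x = -36 mm; a roll let go on it rolls back. Axes as the dispenser's.
- cradle (a point): Where the middle of the roll's axis lies once it rests between the two free-turning steel rollers (radius 8 mm, axes at dispenser x = -24 and +24 mm, 11 mm up): 43 mm over the dispenser's origin; the roll's top is then 75 mm up. Passing over the front roller its axis rises to 51 mm. Pushed too fast it runs on over the rear roller. Axes as the dispenser's.
- tear_bar (a joint): Angle of the steel tear bar, rad: 0 = level, pointing from its hinge back towards the ramp; grows as it is raised; 1.57 = straight up; stop at 2.05. Starts at 1.85 to 2.0, leaning away from the ramp, and a stiff hinge keeps it there. Pushed past upright to under about 1.0 it sinks by its own weight in 1 to 2 s onto the roll, about 0.23 with the roll in the cradle.
- bar_hinge (a point): Middle of the tear bar's hinge axis, which runs along the dispenser's y: at dispenser x = 60 mm, 62 mm up. Axes as the dispenser's.
- bar_middle (a point): Middle of the tear bar's strip, 58 mm from the hinge axis, on its outer face (upper when down, rear when raised). The strip is 207 mm long, 28 mm wide, 3 mm thick; along its free edge, 73 mm from the hinge, a lip stands up 12 mm on the outer-face side. Axes: y along the bar, x towards the hinge, z out of the outer face.
- tape_roll: Roll of parcel tape lying flat, 103 mm across, 25 mm high; origin under its centre. Leave alone.
- scissors: Red-handled scissors lying flat, 199 mm long (along y), 87 mm wide, 9 mm high; origin under the middle. Leave alone.
- marker: Marker pen lying on the counter, 135 mm long (along y), 17 mm thick; origin under the middle. Leave alone.
- pill_jar: Upright small jar with a dark lid, 44 mm across, 105 mm high; origin under its centre. Leave alone.
Mind the look-alikes: they are no part of the job. Several things have the shape of the paper_roll; the one meant has the colours described above.

How it is judged:
By the outcome, as a careful person would: the job done as asked, in the order asked, and still so for the second after the job is handed in, with the robot touching nothing.
It also fails if it takes over 61 s, if anything falls off the work surface, if the arm or the gripper's body presses on something with over 40 N, if the wrist force passes 120 N, or if a joint passes its speed limit or range.

### The arm

A 6-joint arm with a two-finger parallel gripper is mounted at the origin on a cart in front of the work surface, level with it; the furniture and walls round the work are solid. World frame = base frame: x ahead of the robot, y to its left, z up, the work surface at z = 0. Lengths are in m, angles in rad, forces in N, time in s.
With the tool pointing down it reaches from about 0.3 to 0.775 m from the base axis. Payload 14.6 kg.
Tool frame: the origin (TCP) lies at the very end of the fingers, on their centre line; the grasp point (between the pads) lies 19 mm behind it (env.pinch_z is the distance from the TCP to the grasp point, in m); z points along the fingers, y is the direction in which the jaws open and shut (so a half turn about z gives the same grasp; the last joint's range is limited). The gripper opens to 85 mm and grips with 20 to 120 N. Pads are 22 mm wide; open, the fingers measure 114 mm over their backs; the gripper's body (76 mm by 85 mm) begins 54 mm behind the grasp point. The pads swing forward as they close: fully open they stand 13 mm farther back than shut.
Start: joints at [1.126, 0.3, 1.521, -0, 1.321, -0.067], TCP at [0.203, 0.511, 0.231] pointing down, gripper open.
Joint ranges: [-3.03, 3.03], [-0.79, 2.21], [0.23, 2.52], [-1.04, 4.18], [0, 3.07], [-2.55, 2.55]. Speed limits (rad/s): [2.22, 2.22, 2.57, 3.14, 3.14, 3.14].

### API

Orientations are given as a 3x3 rotation matrix whose columns are the frame's x, y, z axes.
In Python, from plant import env, grab_frame, get_calibration gives the robot as it stands.
- The arm moves only by the shell command python3 -m inch 'ROWS' [FORCE]. ROWS is JSON, a list of rows, each an object with "delta_pos": the shift along the world's x, y, z in m, a list of three; "dr": the turn, a rotation vector about the world's x, y, z in rad, a list of three; "jaw": the closure, from -1 (fully open) to 1 (shut). A call has 1 to 10 rows; each row is the pose to reach, as a shift and turn from the pose commanded when the call began; what a row does not reach only later rows make up. A row lasts 1/10 s, in which the tool goes at most 50 mm and 8.59 degrees, less where a joint would pass 70% of its speed; a pose out of reach is approached as far as the arm can. A call with a gripper value outside its range is refused whole. The fingers move at their own pace and stop on an object; FORCE is the grip in N (left out, the last holds). Time passes only in rows, so rows that repeat a pose let the fingers close. It gives the time, the measured TCP pose, the force and the opening at its end, in the units of the state.
- env.get_state(): the state, without advancing time (a new reading comes with each control period).
- grab_frame(name): name is "scene" or "side" or "wrist"; returns the picture (420x560x3 uint8, red, green, blue); there is no depth.
- get_calibration(name): a dict with "fx", "fy", "cx", "cy" (pixels), "rvec" (rotation vector, rad) and "tvec" (3), from world to camera coordinates, as OpenCV has them; the wrist camera has in their place "hand_eye" (4x4, takes a point from camera to tool coordinates, whose origin is the TCP and whose axes are the flange's). Camera axes: x right, y down, z forward; pixel columns grow to the right and rows downward; lengths in m; the calibration is good to about 2 mm. The wrist camera is an equidistant fisheye: a pixel r from the principal point sees the ray r / f radians off the axis. A picture is of the moment at which its call begins: read the wrist's pose just before it. get_calibration takes no time and is no camera call.
- env.finish_job(): hands the job in, once; it reports no verdict.
The state is a dict: "clock": time; "qpos": joint angles; "qd": joint speeds; "joint_efforts": joint torques, N m; "tcp_pos": TCP position; "tool_rot": TCP orientation; "force": force on the tool from outside, world axes, zero at the start; "ft_torque": the same for the moment, N m; "grip_width": finger opening in m.
Only numpy, scipy, OpenCV 4.12 (cv2) and the standard library are available. Lean on these libraries where they do the work, as an engineer would, in place of code of your own. Each camera call takes 0.05 s, during which the arm holds its last target. There are 200 camera calls.

## Working session

There is one attempt and no reset: what is moved stays moved. The work goes in short steps, Python scripts to look and compute and a shell command to move; the robot and the scene stay as the last step left them, time stands still between calls to the robot, and variables do not carry over. Pictures are saved under pics/ and viewed, about 8 in all and at most 12, crops included, and the job is handed in when it is done.

```bash
mkdir -p pics; ls; cat > h.py <<'E'
import numpy as np, cv2
from plant import env, grab_frame, get_calibration
def snap(n,f):
    im=grab_frame(n); cv2.imwrite('pics/'+f,im[:,:,::-1]); return im
def cal(n):
    c=get_calibration(n); R=cv2.Rodrigues(np.array(c['rvec'],float))[0]; return c,R,np.array(c['tvec'],float).ravel()
def ray(n,u,v,z):
    c,R,t=cal(n); d=R.T@np.array([(u-c['cx'])/c['fx'],(v-c['cy'])/c['fy'],1]); o=-R.T@t
    return o+d*(z-o[2])/d[2]
def proj(n,P):
    c,R,t=cal(n); p=(R@np.atleast_2d(P).T).T+t
    return np.c_[p[:,0]/p[:,2]*c['fx']+c['cx'],p[:,1]/p[:,2]*c['fy']+c['cy']]
E
python3 - <<'E'
from h import *
snap('scene','a.png');snap('side','b.png')
for n in('scene','side'):
    c,R,t=cal(n);print(n,c['fx'],-R.T@t,R[2])
s=env.get_state();print(s['clock'],s['tcp_pos'],s['tool_rot'],s['grip_width'])
E
```

```text
pics
scene 438.1790923706037 [ 0.68277794 -0.92544794  1.14031251] [-0.07334296  0.68478554 -0.72504453]
side 541.1281758266842 [ 0.13910589 -0.58316579  1.34708918] [ 0.29140887  0.43540888 -0.85176287]
0.1 [0.20277475 0.51100879 0.23077607] [[-9.29486032e-01  3.68857042e-01 -4.45703343e-04]
 [ 3.68857308e-01  9.29485507e-01 -9.89361089e-04]
 [ 4.93419920e-05 -1.08399825e-03 -9.99999411e-01]] 0.08547247355409707
```

View pics/a.png

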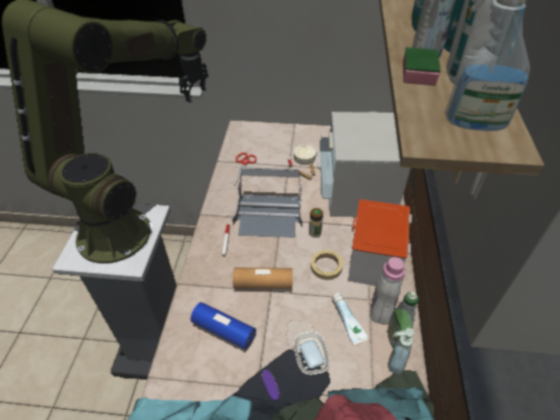

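View pics/b.png

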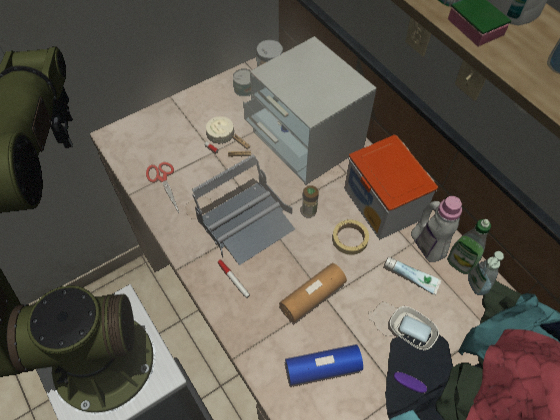

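Scene view: brown roll at about (263,279) with dispenser at (268,205), bar raised at the far side (269,173). Side view: roll (313,292), dispenser (243,215). The insertion direction is roughly world +y.

```bash
python3 - <<'E'
from h import *
a=cv2.imread('pics/a.png')[150:300,210:350]; b=cv2.imread('pics/b.png')[150:330,180:380]
A=cv2.resize(a,None,fx=4,fy=4,interpolation=cv2.INTER_CUBIC);B=cv2.resize(b,None,fx=4,fy=4,interpolation=cv2.INTER_CUBIC)
cv2.imwrite('pics/a2.png',A[:600]);cv2.imwrite('pics/b2.png',B[:600,:])
for z,u,v in((.032,263,279),(0,267,236)): print(ray('scene',u,v,z))
print(ray('side',313,292,.032),ray('side',265,243,0))
E
```

```text
[ 0.5403817  -0.15565714  0.032     ]
[0.52631622 0.04487442 0.        ]
[ 0.53932927 -0.15310005  0.032     ] [0.52374832 0.05561126 0.        ]
```

View pics/a2.png

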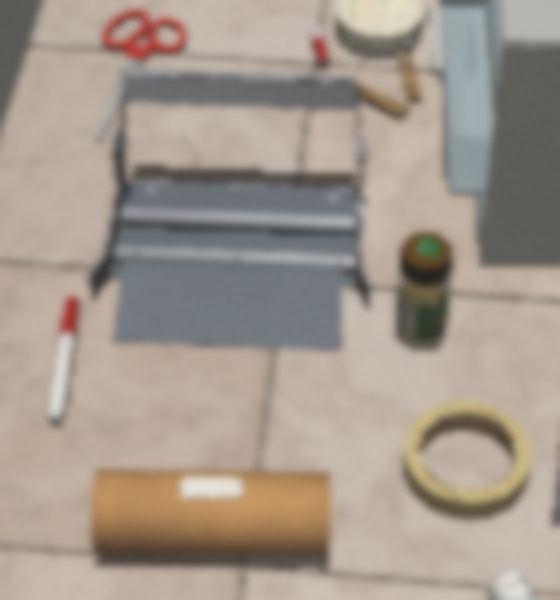

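View pics/b2.png

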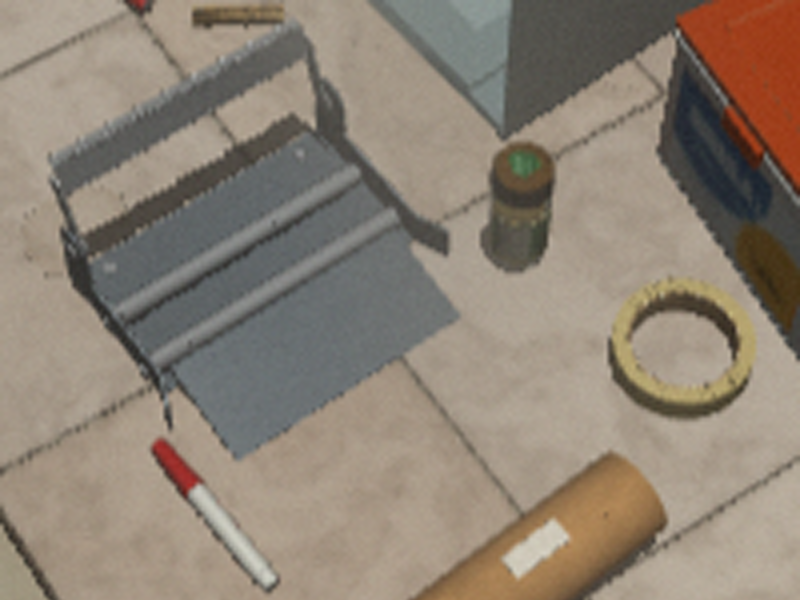

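Crops: the ramp foot corners, rollers and bar lip are clear in both views. The white strip is on top of the roll. I'll fit both poses.

```bash
cat > fit.py <<'E'
from h import *
from scipy.optimize import least_squares, minimize
def W(p,P):
    c,s=np.cos(p[2]),np.sin(p[2]); P=np.atleast_2d(P)
    return np.c_[p[0]+c*P[:,0]-s*P[:,1],p[1]+s*P[:,0]+c*P[:,1],P[:,2]]
S=lambda l:np.array(l)/4+[210,150]
D=lambda l:np.array(l)/4+[180,150]
obs={'scene':S([[114,342],[340,348],[113,253],[355,262],[118,214],[357,222],[122,75],[358,80]]),
'side':D([[237,459],[458,318],[155,360],[397,215],[122,312],[360,172],[52,160],[300,25]])}
def pts(q):
    th,L=q[3],q[4]
    e=np.array([.060-.073*np.cos(th)+.012*np.sin(th),.062+.073*np.sin(th)+.012*np.cos(th)])
    e0=np.array([.060-.073*np.cos(th),.062+.073*np.sin(th)])
    e=e0 if e0[1]>e[1] else e
    return np.array([[-.118,.098,0],[-.118,-.098,0],[-.024,L,.018],[-.024,-L,.018],[.024,L,.018],[.024,-L,.018],[e[0],.1035,e[1]],[e[0],-.1035,e[1]]])
def f(q): 
    P=W(q,pts(q)); return np.r_[[(proj(n,P)-obs[n]).ravel() for n in obs]].ravel()
def cyl(p,r=.032,h=.09):
    a=np.linspace(0,2*np.pi,40); return np.vstack([W(p,np.c_[r*np.cos(a),0*a+s*h,.032+r*np.sin(a)]) for s in(-1,1)])
def mask(n,im):
    hsv=cv2.cvtColor(im,cv2.COLOR_BGR2HSV); return ((hsv[...,0]>7)&(hsv[...,0]<18)&(hsv[...,1]>110)&(hsv[...,2]>60)).astype(np.uint8)
if __name__=='__main__':
    r=least_squares(f,[.53,.16,np.pi/2,1.9,.105],loss='soft_l1');print('disp',r.x.round(4),r.fun.reshape(2,8,2).round(1).tolist())
    M={}
    for n,fn,(u,v) in(('scene','a.png',(263,279)),('side','b.png',(313,292))):
        m=mask(n,cv2.imread('pics/'+fn)); w=np.zeros_like(m);w[v-60:v+60,u-70:u+70]=1; m=cv2.morphologyEx(m*w,cv2.MORPH_CLOSE,np.ones((11,11)))
        k,l,st,_=cv2.connectedComponentsWithStats(m); i=1+np.argmax(st[1:,4]); M[n]=cv2.resize((l==i).astype(np.uint8),None,fx=4,fy=4,interpolation=0); print(n,st[i])
    def g(p):
        t=0
        for n in M:
            h=cv2.convexHull(((proj(n,cyl(p))+.5)*4).astype(np.int32)); m=np.zeros_like(M[n]); cv2.fillConvexPoly(m,h,1); t+=(m!=M[n]).sum()
        return t/sum(x.sum() for x in M.values())
    b=minimize(g,[.54,-.155,np.pi/2],method='Nelder-Mead',options=dict(initial_simplex=[[.54,-.155,1.57],[.55,-.155,1.57],[.54,-.145,1.57],[.54,-.155,1.67]]))
    print('roll',b.x.round(4),b.fun)
    p=r.x;c,s=np.cos(p[2]),np.sin(p[2]);d=b.x[:2]-p[:2]
    print('roll in disp frame',d@[c,s],d@[-s,c],b.x[2]-p[2])
E
python3 fit.py
```

```text
disp [0.5196 0.1562 1.6119 1.9663 0.1059] [[[-0.8, 0.7], [-0.1, 1.7], [0.3, -0.6], [-0.4, -0.3], [0.8, -0.4], [-0.5, 0.0], [0.5, -0.7], [-0.0, 0.3]], [[0.6, 0.9], [1.7, 0.2], [-0.4, 0.1], [-0.1, -0.9], [-1.3, 0.2], [-0.4, -1.0], [0.0, 0.6], [0.3, -1.0]]]
scene [234 268  58  20 926]
side [ 281  264   65   56 1474]
roll [ 0.539  -0.1505  1.6498] 0.26296875
roll in disp frame -0.3071953297091712 -0.006746038145097304 0.03792004016272554
```

```bash
sed -i 's/>110)&(hsv\[...,2\]>60)/>95)\&(hsv[...,2]>35)/; s/np.ones((11,11))/np.ones((7,7))/' fit.py; python3 fit.py | grep -v disp\ \\[; python3 - <<'E'
from h import *
from fit import cyl
print('blue ends top',[ray('scene',u,v,.05).round(3) for u,v in((195,312),(252,335))],[ray('side',u,v,.05).round(3) for u,v in((290,368),(360,362))])
c=get_calibration('wrist');print(np.array(c['hand_eye']).round(3),c['fx'])
E
```

```text
scene [ 233  268   59   20 1045]
side [ 280  264   66   57 1613]
roll [ 0.5391 -0.1521  1.6568] 0.1417183972911964
roll in disp frame -0.30875333987020326 -0.0068387647498824155 0.044948148861591486
blue ends top [array([ 0.366, -0.3  ,  0.05 ]), array([ 0.537, -0.354,  0.05 ])] [array([ 0.372, -0.289,  0.05 ]), array([ 0.521, -0.371,  0.05 ])]
[[-0.    -0.964 -0.265  0.067]
 [ 1.    -0.    -0.001 -0.001]
 [ 0.001 -0.265  0.964 -0.144]
 [ 0.     0.     0.     1.   ]] 325.19226210127806
```

```bash
python3 -m inch '[{"delta_pos":[0.04,-0.05,0],"dr":[0,0,-0.15],"jaw":-1},{"delta_pos":[0.08,-0.1,0],"dr":[0,0,-0.3],"jaw":-1},{"delta_pos":[0.11,-0.15,0],"dr":[0,0,-0.45],"jaw":-1},{"delta_pos":[0.14,-0.2,0],"dr":[0,0,-0.6],"jaw":-1},{"delta_pos":[0.17,-0.25,0],"dr":[0,0,-0.75],"jaw":-1},{"delta_pos":[0.19,-0.3,0],"dr":[0,0,-0.9],"jaw":-1},{"delta_pos":[0.22,-0.35,0],"dr":[0,0,-1.0],"jaw":-1},{"delta_pos":[0.25,-0.4,0],"dr":[0,0,-1.13],"jaw":-1},{"delta_pos":[0.28,-0.45,0],"dr":[0,0,-1.13],"jaw":-1},{"delta_pos":[0.3,-0.5,0],"dr":[0,0,-1.13],"jaw":-1}]'
```

```text
clock: 1.1
tcp_pos: [0.4652, 0.0846, 0.2312]
tool_rot: [[-0.063, 0.998, -0.0], [0.998, 0.063, 0.0], [0.0, -0.0, -1.0]]
force: [0.2, 0.4, -0.1]
grip_width: 0.0854
```

```bash
python3 -m inch '[{"delta_pos":[0,0,0],"dr":[0,0,0],"jaw":-1},{"delta_pos":[0,0,0],"dr":[0,0,0],"jaw":-1}]'
```

```text
clock: 1.3
tcp_pos: [0.4646, 0.0858, 0.2309]
tool_rot: [[-0.061, 0.998, -0.001], [0.998, 0.061, 0.0], [0.0, -0.001, -1.0]]
force: [-0.2, -0.1, 0.2]
grip_width: 0.0858
```

```bash
python3 -m inch '[{"delta_pos":[0.01,-0.04,0],"dr":[0,0,0],"jaw":-1},{"delta_pos":[0.02,-0.08,0],"dr":[0.05,0,0],"jaw":-1},{"delta_pos":[0.03,-0.12,0],"dr":[0.1,0,0],"jaw":-1},{"delta_pos":[0.04,-0.16,0],"dr":[0.15,0,0],"jaw":-1},{"delta_pos":[0.05,-0.2,0],"dr":[0.2,0,0],"jaw":-1},{"delta_pos":[0.06,-0.24,0],"dr":[0.25,0,0],"jaw":-1},{"delta_pos":[0.07,-0.28,0],"dr":[0.3,0,0],"jaw":-1},{"delta_pos":[0.078,-0.31,-0.02],"dr":[0.35,0,0],"jaw":-1},{"delta_pos":[0.078,-0.331,-0.05],"dr":[0.35,0,0],"jaw":-1},{"delta_pos":[0.078,-0.331,-0.08],"dr":[0.35,0,0],"jaw":-1}]'
python3 - <<'E'
from h import *
s=env.get_state();print(s['tcp_pos'],s['tool_rot'])
im=snap('wrist','w1.png')
E
```

```text
clock: 2.3
tcp_pos: [0.5427, -0.2454, 0.1496]
tool_rot: [[-0.062, 0.998, -0.0], [0.938, 0.058, 0.343], [0.342, 0.021, -0.939]]
force: [-0.0, 0.1, -0.6]
grip_width: 0.0854
[ 0.54273467 -0.24536342  0.14964107] [[-6.20374200e-02  9.98073795e-01 -2.43177515e-04]
 [ 9.37534602e-01  5.83580381e-02  3.42962404e-01]
 [ 3.42315979e-01  2.10485153e-02 -9.39349099e-01]]
```

View pics/w1.png

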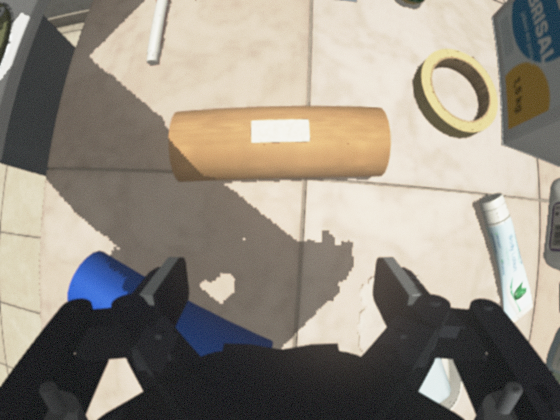

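Wrist view: roll spans columns 170–389 (centre 280), between the two fingers (centre ≈281); clear space behind it. Descend behind it.

```bash
python3 -m inch '[{"delta_pos":[0,0.003,-0.03],"dr":[0,0,0],"jaw":-1},{"delta_pos":[0,0.003,-0.06],"dr":[0,0,0],"jaw":-1},{"delta_pos":[0,0.003,-0.09],"dr":[0,0,0],"jaw":-1},{"delta_pos":[0,0.003,-0.12],"dr":[0,0,0],"jaw":-1},{"delta_pos":[0,0.003,-0.135],"dr":[0,0,0],"jaw":-1},{"delta_pos":[0,0.003,-0.141],"dr":[0,0,0],"jaw":-1},{"delta_pos":[0,0.003,-0.142],"dr":[0,0,0],"jaw":-1},{"delta_pos":[0,0.003,-0.142],"dr":[0,0,0],"jaw":-1}]'
python3 -m inch '[{"delta_pos":[0,0.005,0],"dr":[0,0,0],"jaw":-1},{"delta_pos":[0,0.01,0],"dr":[0,0,0],"jaw":-1},{"delta_pos":[0,0.015,0],"dr":[0,0,0],"jaw":-1},{"delta_pos":[0,0.02,0],"dr":[0,0,0],"jaw":-1},{"delta_pos":[0,0.025,0],"dr":[0,0,0],"jaw":-1},{"delta_pos":[0,0.03,0],"dr":[0,0,0],"jaw":-1},{"delta_pos":[0,0.035,0],"dr":[0,0,0],"jaw":-1},{"delta_pos":[0,0.04,0],"dr":[0,0,0],"jaw":-1},{"delta_pos":[0,0.045,0],"dr":[0,0,0],"jaw":-1},{"delta_pos":[0,0.05,0],"dr":[0,0,0],"jaw":-1}]'
```

```text
clock: 3.15
tcp_pos: [0.5432, -0.2415, 0.0106]
tool_rot: [[-0.064, 0.998, 0.001], [0.938, 0.06, 0.342], [0.341, 0.023, -0.94]]
force: [0.5, -0.0, -0.4]
grip_width: 0.0855
clock: 4.15
tcp_pos: [0.5426, -0.191, 0.0093]
tool_rot: [[-0.063, 0.998, 0.0], [0.938, 0.059, 0.343], [0.342, 0.022, -0.939]]
force: [-0.1, -1.1, 0.0]
grip_width: 0.0854
```

```bash
python3 -m inch '[{"delta_pos":[0,0.005,-0.001],"dr":[0,0,0],"jaw":-1},{"delta_pos":[0,0.01,-0.002],"dr":[0,0,0],"jaw":-1},{"delta_pos":[-0.001,0.015,-0.003],"dr":[0,0,-0.005],"jaw":-1},{"delta_pos":[-0.001,0.02,-0.003],"dr":[0,0,-0.01],"jaw":-1},{"delta_pos":[-0.001,0.025,-0.003],"dr":[0,0,-0.015],"jaw":-1},{"delta_pos":[-0.001,0.03,-0.003],"dr":[0,0,-0.02],"jaw":-1},{"delta_pos":[-0.002,0.035,-0.003],"dr":[0,0,-0.02],"jaw":-1},{"delta_pos":[-0.002,0.04,-0.003],"dr":[0,0,-0.02],"jaw":-1},{"delta_pos":[-0.002,0.045,-0.003],"dr":[0,0,-0.02],"jaw":-1},{"delta_pos":[-0.002,0.05,-0.003],"dr":[0,0,-0.02],"jaw":-1}]'
python3 -m inch '[{"delta_pos":[0,0.005,0],"dr":[0,0,0],"jaw":-1},{"delta_pos":[0,0.01,0],"dr":[0,0,0],"jaw":-1},{"delta_pos":[-0.001,0.015,0],"dr":[0,0,0],"jaw":-1},{"delta_pos":[-0.001,0.02,0],"dr":[0,0,0],"jaw":-1},{"delta_pos":[-0.001,0.025,0],"dr":[0,0,0],"jaw":-1}]'
python3 - <<'E'
from h import *
s=env.get_state();print(s['tcp_pos'])
snap('wrist','w2.png')
E
```

```text
clock: 5.15
tcp_pos: [0.5406, -0.141, 0.0063]
tool_rot: [[-0.044, 0.999, 0.007], [0.939, 0.039, 0.343], [0.342, 0.022, -0.939]]
force: [-0.4, 1.0, -0.0]
grip_width: 0.0855
clock: 5.65
tcp_pos: [0.5396, -0.116, 0.0063]
tool_rot: [[-0.044, 0.999, 0.007], [0.939, 0.039, 0.343], [0.342, 0.022, -0.939]]
force: [-0.3, 1.7, -0.2]
grip_width: 0.0853
[ 0.53957771 -0.11597081  0.0063274 ]
```

View pics/w2.png

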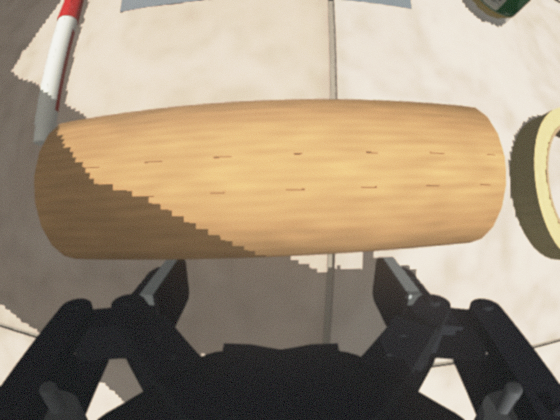

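Roll spans cols 35–507, its right end slightly ahead (skew ≈0.05 vs tool); ramp foot at cols 121–410. The marker tail (45,135) is close to the left end of the path: compute clearance.

```bash
python3 - <<'E'
from h import *
from fit import W
p=[.5196,.1562,1.6119]
def inv(P):
    d=P[:2]-np.array(p[:2]);c,s=np.cos(p[2]),np.sin(p[2]);return (np.array([d@[c,s],d@[-s,c]])*1e3).round(1)
S=lambda a,b:(a/4+210,b/4+150); D=lambda a,b:(a/4+180,b/4+150)
for q in((48,420),(57,423),(62,415)): print('scene',inv(ray('scene',*S(*q),.008)))
for q in((262,586),(275,586),(278,575)): print('side',inv(ray('side',*D(*q),.008)))
c=get_calibration('wrist');H=np.array(c['hand_eye']);s=env.get_state();T=np.eye(4);T[:3,:3]=s['tool_rot'];T[:3,3]=s['tcp_pos']
def wr(u,v,z):
    x,y=(u-c['cx'])/c['fx'],(v-c['cy'])/c['fy'];r=np.hypot(x,y);d=np.r_[x/r*np.sin(r),y/r*np.sin(r),np.cos(r)]
    M=T@H;d=M[:3,:3]@d;o=M[:3,3];return o+d*(z-o[2])/d[2]
for n,u,v,z in(('marker L',36,140,.008),('marker R',54,140,.008),('roll L end',35,190,.032),('roll R end',506,170,.032),('foot L',121,12,0),('foot R',410,7,0)): print(n,inv(wr(u,v,z)))
E
```

```text
scene [-208.7  137.4]
scene [-211.4  129.5]
scene [-202.9  126.7]
side [-206.5  138.8]
side [-211.6  131.8]
side [-206.2  125.7]
marker L [-203.9  141.2]
marker R [-205.3  125.4]
roll L end [-238.7  115.2]
roll R end [-228.5 -122.8]
foot L [-112.1   98.6]
foot R [-109.4  -96.5]
```

Left end is at y≈+87, marker at ≥125 mm: 38 mm clear. Roll is about 4 mm off centre. Continue.

```bash
python3 -m inch '[{"delta_pos":[0,0.005,0],"dr":[0,0,0],"jaw":-1},{"delta_pos":[0,0.01,0],"dr":[0,0,0],"jaw":-1},{"delta_pos":[-0.001,0.015,0],"dr":[0,0,0],"jaw":-1},{"delta_pos":[-0.001,0.02,0],"dr":[0,0,0],"jaw":-1},{"delta_pos":[-0.002,0.025,0],"dr":[0,0,0],"jaw":-1},{"delta_pos":[-0.002,0.03,0],"dr":[0,0,0],"jaw":-1},{"delta_pos":[-0.003,0.035,0],"dr":[0,0,0],"jaw":-1},{"delta_pos":[-0.003,0.04,0],"dr":[0,0,0],"jaw":-1},{"delta_pos":[-0.004,0.045,0],"dr":[0,0,0],"jaw":-1},{"delta_pos":[-0.004,0.05,0],"dr":[0,0,0],"jaw":-1}]'
python3 -m inch '[{"delta_pos":[0,0.005,0],"dr":[0,0,0],"jaw":-1},{"delta_pos":[0,0.01,0],"dr":[0,0,0],"jaw":-1},{"delta_pos":[-0.001,0.015,0],"dr":[0,0,0],"jaw":-1},{"delta_pos":[-0.001,0.02,0],"dr":[0,0,0],"jaw":-1},{"delta_pos":[-0.002,0.025,0],"dr":[0,0,0],"jaw":-1},{"delta_pos":[-0.002,0.03,0],"dr":[0,0,0],"jaw":-1},{"delta_pos":[-0.003,0.035,0],"dr":[0,0,0],"jaw":-1},{"delta_pos":[-0.003,0.04,0],"dr":[0,0,0],"jaw":-1},{"delta_pos":[-0.004,0.045,0],"dr":[0,0,0],"jaw":-1},{"delta_pos":[-0.004,0.05,0.001],"dr":[0,0,0],"jaw":-1}]'
python3 - <<'E'
from h import *
a=snap('wrist','w3.png');b=snap('side','s3.png')
cv2.imwrite('pics/c3.png',np.hstack([cv2.resize(a,(400,300)),cv2.resize(b[150:330,160:400],(400,300))])[:,:,::-1])
E
```

```text
clock: 6.7
tcp_pos: [0.5355, -0.066, 0.0063]
tool_rot: [[-0.044, 0.999, 0.007], [0.939, 0.039, 0.343], [0.342, 0.022, -0.939]]
force: [-0.6, 0.8, 0.7]
grip_width: 0.0857
clock: 7.7
tcp_pos: [0.5314, -0.0159, 0.0072]
tool_rot: [[-0.044, 0.999, 0.007], [0.939, 0.039, 0.343], [0.342, 0.021, -0.939]]
force: [0.1, 0.4, 0.1]
grip_width: 0.0858
```

View pics/c3.png

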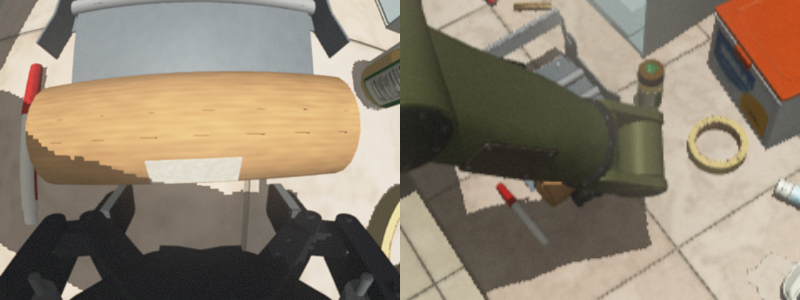

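Wrist half: the roll (cols 27–360) is centred on the ramp (73–314), right end slightly ahead, marker clear. Now up the ramp.

```bash
python3 -m inch '[{"delta_pos":[0,0.005,0],"dr":[0,0,0],"jaw":-1},{"delta_pos":[0,0.01,0],"dr":[0,0,0],"jaw":-1},{"delta_pos":[-0.001,0.015,0],"dr":[0,0,0],"jaw":-1},{"delta_pos":[-0.001,0.02,0.001],"dr":[0,0,0],"jaw":-1},{"delta_pos":[-0.001,0.025,0.002],"dr":[0,0,0],"jaw":-1},{"delta_pos":[-0.001,0.03,0.003],"dr":[0,0,0],"jaw":-1},{"delta_pos":[-0.001,0.035,0.004],"dr":[0,0,0],"jaw":-1},{"delta_pos":[-0.002,0.04,0.005],"dr":[0,0,0],"jaw":-1},{"delta_pos":[-0.002,0.045,0.006],"dr":[0,0,0],"jaw":-1},{"delta_pos":[-0.002,0.05,0.007],"dr":[0,0,0],"jaw":-1}]'
python3 -m inch '[{"delta_pos":[0,0.004,0.001],"dr":[0,0,0],"jaw":-1},{"delta_pos":[0,0.008,0.002],"dr":[0,0,0],"jaw":-1},{"delta_pos":[0,0.012,0.0025],"dr":[0,0,0],"jaw":-1},{"delta_pos":[0,0.016,0.003],"dr":[0,0,0],"jaw":-1},{"delta_pos":[-0.001,0.02,0.004],"dr":[0,0,0],"jaw":-1}]'
python3 - <<'E'
from h import *
a=snap('wrist','w4.png')
E
```

```text
clock: 8.8
tcp_pos: [0.5295, 0.034, 0.0144]
tool_rot: [[-0.044, 0.999, 0.007], [0.939, 0.039, 0.343], [0.342, 0.022, -0.939]]
force: [-0.1, -1.9, 0.8]
grip_width: 0.0855
clock: 9.3
tcp_pos: [0.5286, 0.0539, 0.0183]
tool_rot: [[-0.044, 0.999, 0.007], [0.939, 0.039, 0.343], [0.342, 0.022, -0.939]]
force: [0.3, -3.2, 0.2]
grip_width: 0.0853
```

View pics/w4.png

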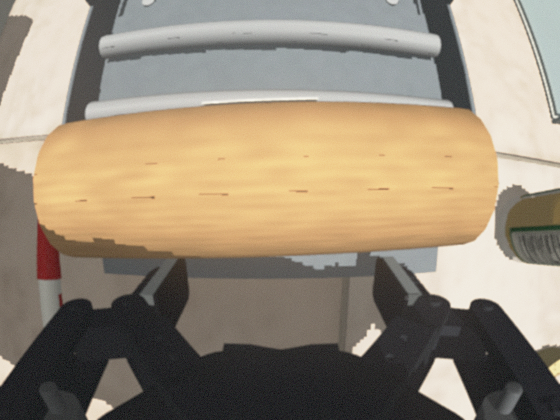

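Roll on ramp, cols 35–497 (centre 266) vs rollers 98–440 (269): centred, still ≈0.03 askew with its right end ahead. Continue slowly, turning the tool slightly so the left finger leads.

```bash
python3 -m inch '[{"delta_pos":[0,0.003,0.0005],"dr":[0,0,-0.005],"jaw":-1},{"delta_pos":[0,0.006,0.001],"dr":[0,0,-0.01],"jaw":-1},{"delta_pos":[0,0.009,0.002],"dr":[0,0,-0.015],"jaw":-1},{"delta_pos":[0,0.012,0.0025],"dr":[0,0,-0.02],"jaw":-1},{"delta_pos":[-0.001,0.015,0.003],"dr":[0,0,-0.025],"jaw":-1},{"delta_pos":[-0.001,0.018,0.0035],"dr":[0,0,-0.03],"jaw":-1},{"delta_pos":[-0.001,0.021,0.004],"dr":[0,0,-0.03],"jaw":-1},{"delta_pos":[-0.001,0.024,0.005],"dr":[0,0,-0.03],"jaw":-1},{"delta_pos":[-0.001,0.027,0.0055],"dr":[0,0,-0.03],"jaw":-1},{"delta_pos":[-0.001,0.03,0.006],"dr":[0,0,-0.03],"jaw":-1}]'
python3 - <<'E'
from h import *
a=snap('wrist','w5.png')
E
```

```text
clock: 10.35
tcp_pos: [0.5276, 0.0839, 0.0243]
tool_rot: [[-0.016, 1.0, 0.017], [0.939, 0.009, 0.342], [0.342, 0.022, -0.939]]
force: [-0.4, -2.7, 1.0]
grip_width: 0.0855
```

View pics/w5.png

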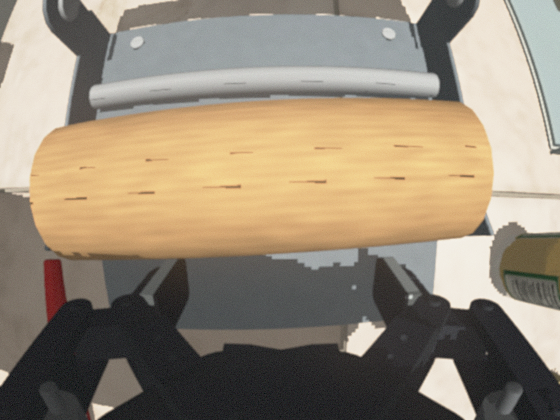

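Roll now nearly aligned with the rollers (slope −0.05 vs −0.04), on the front roller. Nudge it over slowly.

```bash
python3 -m inch '[{"delta_pos":[0,0.003,0.001],"dr":[0,0,0],"jaw":-1},{"delta_pos":[0,0.006,0.0015],"dr":[0,0,0],"jaw":-1},{"delta_pos":[0,0.008,0.002],"dr":[0,0,0],"jaw":-1},{"delta_pos":[0,0.01,0.0025],"dr":[0,0,0],"jaw":-1},{"delta_pos":[0,0.012,0.003],"dr":[0,0,0],"jaw":-1},{"delta_pos":[0,0.014,0.003],"dr":[0,0,0],"jaw":-1},{"delta_pos":[0,0.016,0.003],"dr":[0,0,0],"jaw":-1},{"delta_pos":[0,0.018,0.003],"dr":[0,0,0],"jaw":-1},{"delta_pos":[0,0.02,0.003],"dr":[0,0,0],"jaw":-1},{"delta_pos":[0,0.022,0.003],"dr":[0,0,0],"jaw":-1}]'
python3 -m inch '[{"delta_pos":[0,0.002,0],"dr":[0,0,0],"jaw":-1},{"delta_pos":[0,0.004,0],"dr":[0,0,0],"jaw":-1},{"delta_pos":[0,0.006,0],"dr":[0,0,0],"jaw":-1},{"delta_pos":[0,0.006,0],"dr":[0,0,0],"jaw":-1},{"delta_pos":[0,0.006,0],"dr":[0,0,0],"jaw":-1}]'
python3 - <<'E'
from h import *
a=snap('wrist','w6.png')
E
```

```text
clock: 11.4
tcp_pos: [0.5276, 0.1058, 0.0273]
tool_rot: [[-0.016, 1.0, 0.017], [0.939, 0.009, 0.343], [0.342, 0.021, -0.939]]
force: [0.0, 0.5, 0.5]
grip_width: 0.0853
clock: 11.9
tcp_pos: [0.5276, 0.1116, 0.0273]
tool_rot: [[-0.016, 1.0, 0.017], [0.939, 0.009, 0.342], [0.342, 0.022, -0.939]]
force: [-0.1, -0.5, -0.3]
grip_width: 0.0854
```

View pics/w6.png

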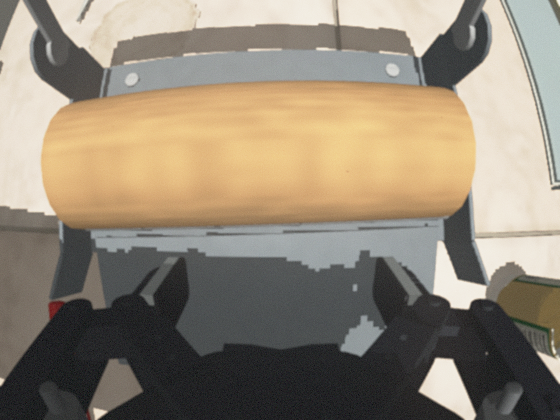

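Roll lies in the cradle clear of the fingers (rear roller hidden, front roller visible at row 230). Retreat, straighten and go behind the bar.

```bash
python3 -m inch '[{"delta_pos":[0,-0.02,0],"dr":[0,0,0],"jaw":-1},{"delta_pos":[0,-0.04,0.02],"dr":[0,0,0],"jaw":-1},{"delta_pos":[0,-0.04,0.06],"dr":[0,0,0],"jaw":-1},{"delta_pos":[0,-0.04,0.1],"dr":[0,0,0],"jaw":0},{"delta_pos":[0,-0.04,0.14],"dr":[-0.1,0,0],"jaw":1},{"delta_pos":[0,-0.04,0.18],"dr":[-0.2,0,0],"jaw":1},{"delta_pos":[0,-0.03,0.19],"dr":[-0.3,0,0],"jaw":1},{"delta_pos":[0,-0.02,0.19],"dr":[-0.35,0,0.03],"jaw":1},{"delta_pos":[-0.005,0.01,0.19],"dr":[-0.35,0,0.03],"jaw":1},{"delta_pos":[-0.01,0.04,0.19],"dr":[-0.35,0,0.03],"jaw":1}]'
python3 -m inch '[{"delta_pos":[0,0.03,0],"dr":[0,0,0],"jaw":1},{"delta_pos":[0,0.06,0],"dr":[0,0,0],"jaw":1},{"delta_pos":[0,0.09,0],"dr":[0,0,0],"jaw":1},{"delta_pos":[0,0.12,0],"dr":[0,0,0],"jaw":1},{"delta_pos":[0,0.14,0],"dr":[0,0,0],"jaw":1},{"delta_pos":[0,0.14,0],"dr":[0,0,0],"jaw":1}]'
```

```text
clock: 12.95
tcp_pos: [0.5173, 0.1525, 0.2174]
tool_rot: [[-0.045, 0.999, 0.012], [0.999, 0.045, -0.0], [-0.001, 0.012, -1.0]]
force: [0.9, 0.2, 0.7]
grip_width: 0.0003
clock: 13.55
tcp_pos: [0.5171, 0.2935, 0.2169]
tool_rot: [[-0.048, 0.999, 0.011], [0.999, 0.048, 0.0], [-0.0, 0.011, -1.0]]
force: [0.2, 0.3, -0.0]
grip_width: -0.0
```

```bash
python3 -m inch '[{"delta_pos":[0,0,-0.03],"dr":[0,0,0],"jaw":1},{"delta_pos":[0,0,-0.06],"dr":[0,0,0],"jaw":1},{"delta_pos":[0,0,-0.09],"dr":[0,0,0],"jaw":1},{"delta_pos":[0,0,-0.105],"dr":[0,0,0],"jaw":1},{"delta_pos":[0,-0.005,-0.105],"dr":[0,0,0],"jaw":1},{"delta_pos":[0,-0.012,-0.105],"dr":[0,0,0],"jaw":1},{"delta_pos":[0,-0.018,-0.105],"dr":[0,0,0],"jaw":1},{"delta_pos":[0,-0.024,-0.105],"dr":[0,0,0],"jaw":1},{"delta_pos":[0,-0.03,-0.105],"dr":[0,0,0],"jaw":1},{"delta_pos":[0,-0.036,-0.105],"dr":[0,0,0],"jaw":1}]'
python3 -m inch '[{"delta_pos":[0,-0.005,0],"dr":[0,0,0],"jaw":1},{"delta_pos":[0,-0.01,0],"dr":[0,0,0],"jaw":1},{"delta_pos":[0,-0.015,0],"dr":[0,0,0],"jaw":1},{"delta_pos":[0,-0.02,0],"dr":[0,0,0],"jaw":1},{"delta_pos":[0,-0.025,0],"dr":[0,0,0],"jaw":1}]'
python3 -m inch '[{"delta_pos":[0,-0.005,0],"dr":[0,0,0],"jaw":1},{"delta_pos":[0,-0.01,0],"dr":[0,0,0],"jaw":1},{"delta_pos":[0,-0.015,0],"dr":[0,0,0],"jaw":1},{"delta_pos":[0,-0.02,0],"dr":[0,0,0],"jaw":1},{"delta_pos":[0,-0.025,0],"dr":[0,0,0],"jaw":1}]'
python3 - <<'E'
from h import *
a=snap('scene','s7.png');b=snap('wrist','w7.png')
cv2.imwrite('pics/c7.png',np.hstack([cv2.resize(b,(400,300)),cv2.resize(a[140:260,210:370],(400,300))])[:,:,::-1])
E
```

```text
clock: 14.55
tcp_pos: [0.5178, 0.2553, 0.1129]
tool_rot: [[-0.045, 0.999, 0.013], [0.999, 0.045, 0.001], [-0.0, 0.013, -1.0]]
force: [0.2, 1.7, 0.2]
grip_width: -0.0
clock: 15.05
tcp_pos: [0.5176, 0.2302, 0.1122]
tool_rot: [[-0.045, 0.999, 0.012], [0.999, 0.045, -0.0], [-0.001, 0.012, -1.0]]
force: [0.5, 0.3, -0.3]
grip_width: -0.0003
clock: 15.55
tcp_pos: [0.5175, 0.2052, 0.1123]
tool_rot: [[-0.045, 0.999, 0.012], [0.999, 0.045, -0.0], [-0.001, 0.012, -1.0]]
force: [0.2, 0.8, -0.0]
grip_width: -0.0001
```

View pics/c7.png

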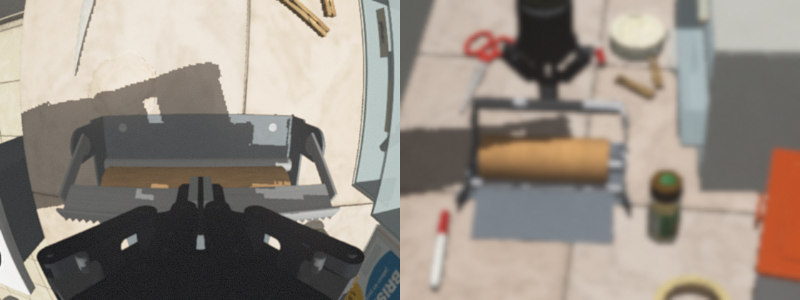

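Bar is being pushed past upright in front of the closed fingers (strip at wrist rows 185–215); roll in cradle in scene half (545,160). Continue.

```bash
python3 -m inch '[{"delta_pos":[0,-0.005,0],"dr":[0,0,0],"jaw":1},{"delta_pos":[0,-0.01,0],"dr":[0,0,0],"jaw":1},{"delta_pos":[0,-0.015,0],"dr":[0,0,0],"jaw":1},{"delta_pos":[0,-0.02,0],"dr":[0,0,0],"jaw":1},{"delta_pos":[0,-0.025,0],"dr":[0,0,0],"jaw":1},{"delta_pos":[0,-0.03,0],"dr":[0,0,0],"jaw":1},{"delta_pos":[0,-0.03,0],"dr":[0,0,0],"jaw":1},{"delta_pos":[0,-0.03,0.02],"dr":[0,0,0],"jaw":1},{"delta_pos":[0,-0.02,0.06],"dr":[0,0,0],"jaw":1},{"delta_pos":[0,0,0.1],"dr":[0,0,0],"jaw":1}]'
python3 -m inch '[{"delta_pos":[0,0.04,0.02],"dr":[0,0,0],"jaw":1},{"delta_pos":[0,0.08,0.04],"dr":[0,0,0],"jaw":1},{"delta_pos":[0,0.12,0.05],"dr":[0,0,0],"jaw":1},{"delta_pos":[0,0.15,0.05],"dr":[0,0,0],"jaw":1},{"delta_pos":[0,0.15,0.05],"dr":[0,0,0],"jaw":1},{"delta_pos":[0,0.15,0.05],"dr":[0,0,0],"jaw":1},{"delta_pos":[0,0.15,0.05],"dr":[0,0,0],"jaw":1},{"delta_pos":[0,0.15,0.05],"dr":[0,0,0],"jaw":1},{"delta_pos":[0,0.15,0.05],"dr":[0,0,0],"jaw":1},{"delta_pos":[0,0.15,0.05],"dr":[0,0,0],"jaw":1}]'
python3 -m inch '[{"delta_pos":[0,0,0],"dr":[0,0,0],"jaw":1},{"delta_pos":[0,0,0],"dr":[0,0,0],"jaw":1},{"delta_pos":[0,0,0],"dr":[0,0,0],"jaw":1},{"delta_pos":[0,0,0],"dr":[0,0,0],"jaw":1},{"delta_pos":[0,0,0],"dr":[0,0,0],"jaw":1},{"delta_pos":[0,0,0],"dr":[0,0,0],"jaw":1},{"delta_pos":[0,0,0],"dr":[0,0,0],"jaw":1},{"delta_pos":[0,0,0],"dr":[0,0,0],"jaw":1},{"delta_pos":[0,0,0],"dr":[0,0,0],"jaw":1},{"delta_pos":[0,0,0],"dr":[0,0,0],"jaw":1}]'
python3 - <<'E'
from h import *
from fit import W
a=snap('scene','s8.png');b=snap('side','d8.png')
p=[.5196,.1562,1.6119]
A=cv2.resize(a[140:300,200:360],(400,400),interpolation=2);B=cv2.resize(b[140:300,160:320],(400,400),interpolation=2)
for n,I,o in(('scene',A,(200,140)),('side',B,(160,140))):
    for th,col in((.23,(0,255,0)),):
        e=[.060-.073*np.cos(th)+.012*np.sin(th),.062+.073*np.sin(th)+.012*np.cos(th)]
        for y in(-.1035,.1035):
            q=((proj(n,W(p,[[e[0],y,e[1]]]))[0]-o)*2.5).astype(int); cv2.circle(I,(int(q[0]),int(q[1])),5,col,1)
cv2.imwrite('pics/c8.png',np.hstack([A,B])[:,:,::-1])
# neighbours moved?
for f,g in(('a.png','s8.png'),('b.png','d8.png')):
    x=cv2.imread('pics/'+f).astype(int);y=cv2.imread('pics/'+g).astype(int);d=abs(x-y).max(2)
    R={'a.png':dict(tape=(245,280,308,345),marker=(222,258,219,231),jar=(206,238,308,326),scis=(150,168,233,258)),'b.png':dict(tape=(218,255,330,372),marker=(258,300,216,250),jar=(183,220,300,322),scis=(160,215,145,182))}[f]
    print(f,{k:round(float((d[r[0]:r[1],r[2]:r[3]]>40).mean()),3) for k,r in R.items()})
E
```

```text
clock: 16.65
tcp_pos: [0.5173, 0.2051, 0.2133]
tool_rot: [[-0.044, 0.999, 0.011], [0.999, 0.044, -0.001], [-0.001, 0.011, -1.0]]
force: [0.6, -0.1, 0.3]
grip_width: 0.0002
clock: 17.65
tcp_pos: [0.5177, 0.3552, 0.2624]
tool_rot: [[-0.045, 0.999, 0.012], [0.999, 0.045, 0.0], [-0.0, 0.012, -1.0]]
force: [0.4, 0.3, 0.2]
grip_width: 0.0001
clock: 18.65
tcp_pos: [0.5176, 0.3556, 0.2623]
tool_rot: [[-0.045, 0.999, 0.012], [0.999, 0.045, 0.0], [-0.001, 0.012, -1.0]]
force: [-0.0, -0.8, 0.0]
grip_width: -0.0001
a.png {'tape': 0.0, 'marker': 0.0, 'jar': 0.0, 'scis': 0.04}
b.png {'tape': 0.0, 'marker': 0.0, 'jar': 0.0, 'scis': 0.42}
```

View pics/c8.png

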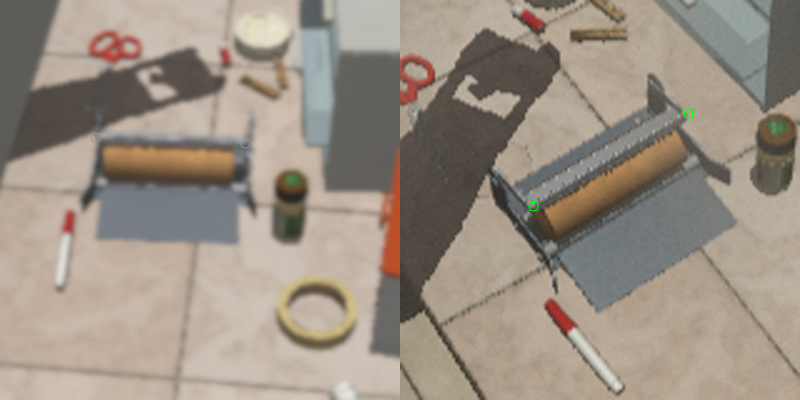

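The bar's lip corners match the prediction for 0.23 rad in both views. The roll lies between the rollers. The tape, marker and jar are unchanged, and the scissors differ only where the arm's shadow falls on them.

```bash
python3 -c "
from plant import env
print(env.get_state()['clock'],env.finish_job())"
```

```text
the job is handed in; nothing more can be done
18.75 None
```

The dispenser is loaded and I handed the job in at 18.75 s. The roll lies in the cradle, and the tear bar rests on it.

- **Roll:** I pushed it from behind with the open fingertips tilted about 20°. It rolled along the counter, up the ramp and over the front roller, then dropped into the cradle. The readings I took between moves showed no more than about 3 N on the tool.
- **Bar:** I pushed it over from behind with the closed fingers, then moved the arm clear.
- **Last checks:** In both fixed cameras the bar's lip lies where an angle of about 0.23 rad predicts, with the roll under it between the rollers. Pixel differences show the tape, marker and jar unmoved.
- **Open points:** The scissors showed a 42% pixel difference in the side camera and 4% in the scene camera. I put this down to the arm's shadow, as the arm stayed well above them. The roll also started about 0.04 rad askew and straightened only near the rollers.

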